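Seat the double lid on the cribbage box and lift off its dust cover

ROBOT

A 6-joint arm with a two-finger parallel gripper is mounted at the origin on the work surface. World frame = base frame: x ahead of the robot, y to its left, z up, the work surface at z = 0. Lengths are in m, angles in rad, forces in N, time in s.
With the tool pointing down it reaches from about 0.275 to 0.775 m from the base axis. Payload 14.6 kg.
Tool frame: the origin (TCP) lies between the finger pads; the fingertips stand ahead of it and the grasp point (between the pads) lies 5 mm behind it (r.nose_length is the z of the fingertips in the tool frame, in m); z points along the fingers, y is the line along which they close (so a half turn about z gives the same grasp; the last joint's range is limited). The gripper opens to 85 mm and grips with 20 to 120 N. Pads are 22 mm wide; open, the fingers measure 114 mm over their backs; the gripper's body (76 mm by 85 mm) begins 54 mm behind the grasp point. The pads swing forward as they close: fully open they stand 13 mm farther back than shut.
Start: joints at [1.029, 0.263, -0.048, 1.259, 0, 1.415], TCP at [0.198, 0.486, 0.245] pointing down, gripper open.
Joint ranges: [-2.65, 2.65], [-0.89, 1.7], [-1.18, 1.37], [-2.13, 2.11], [-1.35, 1.29], [-3.14, 3.14]. Speed limits (rad/s): [1.89, 1.89, 2.57, 2.79, 3.14, 3.14].

INTERFACE

Orientations are given as a unit quaternion [x, y, z, w].
In Python, from rig import r gives the robot as it stands.
- The arm moves only by the tool jog_arm, never from a script. Its argument "steps" is a list of rows, each a list of 7 numbers: the turn, a rotation vector about the tool's x, y, z in degrees, then the shift along the tool's x, y, z in m, then the opening in per cent of the stroke, from 0 (shut) to 100 (fully open). In form: [[ax, ay, az, x, y, z, fingers], ...]. A call has 1 to 12 rows; each row is the pose to reach, as a shift and turn from the pose commanded when the call began, along the tool's axes at that moment; what a row does not reach only later rows make up. A row lasts 1/10 s, in which the tool goes at most 50 mm and 8.59 degrees, less where a joint would pass 70% of its speed; a pose out of reach is approached as far as the arm can. A call with a gripper value outside its range is refused whole. The fingers move at their own pace and stop on an object; "grip_force" is the grip in N (left out, the last holds). Time passes only in rows, so rows that repeat a pose let the fingers close. It gives the time, the measured TCP pose, the force, the opening and the grip force at its end, in the units of the state.
- r.get_obs(): the state, without advancing time (a new reading comes with each control period).
- r.camera(name): name is "side" or "top"; returns the picture (400x640x3 uint8, red, green, blue); there is no depth.
- r.camera_model(name): a dict with "camera_matrix" (3x3 intrinsics, pixels), "k1" (the pictures are not rectified: a ray, as slopes to the right and down, at radius r is drawn at 1 + k1 r^2 times it, then the intrinsics apply), "R" (3x3) and "t" (3): a world point X has camera coordinates R X + t. Camera axes: x right, y down, z forward; pixel columns grow to the right and rows downward; lengths in m; the calibration is good to about 2 mm. A picture is of the moment at which its call begins. camera_model takes no time and is no camera call.
- r.close_job(): hands the job in; it is judged then, once.
The state is a dict: "t": time; "joints": joint angles; "dq": joint speeds; "joint_efforts": joint torques, N m; "eef_pos": TCP position; "eef_rot": TCP orientation; "ft_force": force on the tool from outside, world axes, zero at the start; "wrist_torque": the same for the moment, N m; "grip_width": finger opening in m; "grip_force": force on a finger pad.
Only numpy, scipy, OpenCV 4.12 (cv2) and the standard library are available. Lean on these libraries where they do the work, as an engineer would, in place of code of your own. Each camera call takes 0.05 s, during which the arm holds its last target. There are 200 camera calls.

TASK

Get the cribbage set ready to carry on a game: its double lid, the pegging board (inner lid) with the dust cover (outer lid) over it, lies on the small book. Pick both up as one by pinching the long edges of the board through the cover's thumb scallops, lower them lengthwise onto the open card box until the board is fully home in its mouth, and only then let go. Then lift the cover alone by its knob, leaving the board undisturbed on the box, and finish while holding the cover still and level, straight above the board and about ten centimetres clear of where it sat; leave the box and everything else where they stand.

Things in the scene. Friction and masses are not known exactly. Their poses are not given: they have to be found in the camera images.
- cardbox: Open walnut card box, loose, 0.6 kg, on the table to the robot's left or right: 140 mm long (its x, within 0.5 rad of world x), 60 wide (y), 45 high, walls and floor 5, card decks inside up to 23 mm. Origin: centre of its underside, z up. Its mouth, 130 x 50, takes the board's spigot; seated, the board's origin is 37 mm above this origin and its sides overhang the box by 2 mm.
- cardbox_mouth (a point): Centre of the card box's open mouth (opening 130 x 50 mm), in the plane of its rim, 45 mm above the table.
- board: Inner lid: walnut pegging board, loose, 0.15 kg: tray 144 mm long (its x, within 0.6 rad of world x), 64 wide (y), 24 high, with a stepped spigot 8 mm deep under it (125 x 45, lower half 122 x 42) that fits the box's mouth either way round with 2.5 mm play per side. Origin: centre of the spigot's underside, which lies on the book; the sides to pinch, y = +-32, span z = 8 to 32 mm.
- cover: Outer lid: walnut dust cover, loose, 0.10 kg, 155 (x) x 75 (y) mm, slipped over the board with 1.5 play, resting on its rim, not fastened. Top plate 5, skirt 18 deep, 4 thick. Mid each long side a thumb scallop 46 long cuts skirt and plate (54 wide there), baring the board's edge. Origin: centre of the skirt's lower edge plane, plate top at z = 23; nested it is 14 above the board's, axes alike.
- cover_knob (a point): Centre of the head of the cover's turned knob: head 22 mm across and 12 mm high, its middle here, 39 mm above the cover's origin (16 mm above its top plate); below it a 14 mm neck, 10 mm high. The knob's top is 22 mm above the top plate.
- book: Small closed hardback in grey cloth lying flat on the table, fixed: 200 x 130 x 26 mm. Origin at the centre of its underside; the lids lie on it, within 20 mm of its middle.
- dish: Bystander: shallow terracotta dish, 80 mm across, 24 high, between the task's things. Origin at the centre of its underside.
- carton: Bystander: plain white playing-card carton, 92 x 64 x 19 mm, lying between the task's things. Origin at the centre of its underside.
- marble_bowl: Bystander: marble bowl, 110 mm across, 50 high, at the far side. Origin at the centre of its underside.
- mug: Bystander: white mug, 80 mm across, 88 high, on the left. Origin at the centre of its underside.
- case: Bystander: black spectacle case, 160 x 62 x 39 mm, on the right. Origin at the centre of its underside.
- candle: Bystander: candle in an amber glass jar, 72 mm across, 85 high, on the left. Origin at the centre of its underside.
- ash_dish: Bystander: turned wooden dish, 100 mm across, 28 high, on the right. Origin at the centre of its underside.
Mind the look-alikes: they are no part of the job. What is shaped like the cover but orange is not meant.

How it is judged:
By the outcome, as a careful person would: the job done as asked, in the order asked, and still so for the second after the job is handed in, while the arm keeps its last pose, push and grip.
It also fails if it takes over 58 s, if anything falls off the work surface, if the arm or the gripper's body presses on something with over 40 N, if the wrist force passes 120 N, or if a joint passes its speed limit or range.

## Working session

There is one attempt and no reset: what is moved stays moved. The work goes in short steps, Python scripts to look and compute and a tool call to move; the robot and the scene stay as the last step left them, time stands still between calls to the robot, and variables do not carry over. Pictures are saved under pics/ and viewed, at most 10 in all, crops included, and the job is handed in when it is done.

Besides the shell and the picture viewer there is one more tool, called after "Call:" by a JSON object that holds its "fn" and its "kwargs", one argument or row to a line. jog_arm: Moves the arm, as the interface text tells. Its arguments: {"type":"object","properties":{"steps":{"type":"array"},"grip_force":{"type":"number"}},"required":["steps"]}

```bash
ls; mkdir -p pics; python3 - <<'E'
from rig import r
import cv2,numpy as np
for n in ("top","side"):
    im=r.camera(n); cv2.imwrite(f"pics/{n}0.png",im[:,:,::-1]); m=r.camera_model(n)
    print(n,np.round(m["camera_matrix"],1).tolist(),m["k1"],"C",np.round(-m["R"].T@m["t"],3),np.round(m["R"],3).tolist())
o=r.get_obs();print(o,r.nose_length)
E
```

```text
pics
top [[372.1, 0.0, 315.7], [0.0, 372.1, 203.4], [0.0, 0.0, 1.0]] -0.025655615631071382 C [ 0.421 -0.083  1.265] [[-0.021, -1.0, -0.014], [-0.998, 0.022, -0.066], [0.067, 0.012, -0.998]]
side [[508.3, 0.0, 318.4], [0.0, 508.3, 200.7], [0.0, 0.0, 1.0]] -0.09130229650098509 C [ 0.354 -1.27   1.194] [[0.988, -0.155, -0.02], [-0.12, -0.667, -0.736], [0.1, 0.729, -0.677]]
{'t': 0.1, 'joints': array([ 1.02874855e+00,  2.63432281e-01, -4.88611157e-02,  1.25938343e+00,
        1.32645512e-05,  1.41550946e+00]), 'dq': array([ 7.69693236e-04, -1.31213968e-03,  2.62740238e-03,  1.83150750e-03,
        9.73306491e-04, -6.11094723e-06]), 'joint_efforts': array([ 3.53499607e-03, -6.38580108e+01,  3.85062897e+01,  9.99846234e-03,
       -1.10782403e-04, -1.12191600e-05]), 'eef_pos': array([0.19790258, 0.48602805, 0.2448999 ]), 'eef_rot': array([ 1.92177416e-01,  9.81360101e-01, -4.11493903e-04, -1.56642739e-04]), 'ft_force': array([ 0.11162352,  0.0544012 , -0.15774665]), 'wrist_torque': array([-0.00147651,  0.00478345,  0.01460885]), 'grip_force': 0.0, 'grip_width': 0.08525351010565003} 0.014
```

View pics/top0.png

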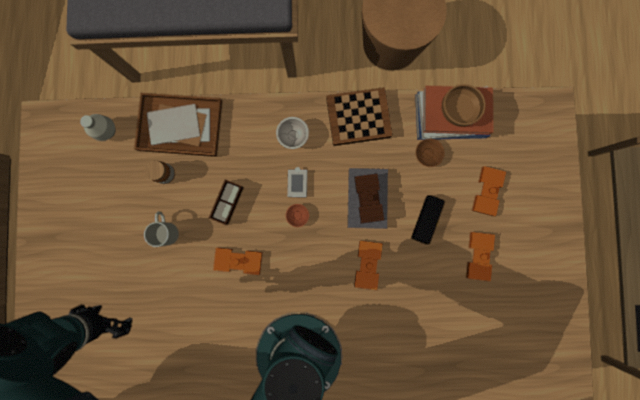

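View pics/side0.png

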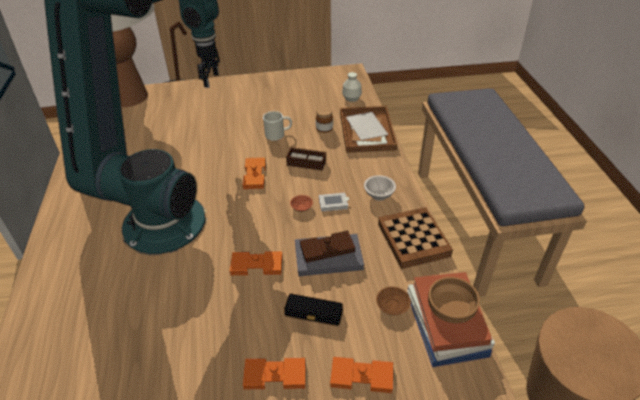

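Top view: the walnut cover is at (370,197), on the grey book. Things it could be taken for are the orange covers at (490,190), (481,256), (369,264) and (238,261), and the black case at (428,220). The open box with two decks is at (227,202). I choose the walnut one on the book. Next is a close crop to check it.

```bash
cat > h.py <<'E'
import cv2,numpy as np
from rig import r
def ray(n,uv):
    m=r.camera_model(n);K=np.array(m["camera_matrix"]);R=np.array(m["R"]);t=np.array(m["t"])
    d=np.array([(uv[0]-K[0,2])/K[0,0],(uv[1]-K[1,2])/K[1,1]]);s=d.copy()
    for _ in range(8): s=d/(1+m["k1"]*(s@s))
    return -R.T@t, R.T@np.array([s[0],s[1],1])
def onz(n,uv,z):
    c,d=ray(n,uv);return c+d*(z-c[2])/d[2]
def proj(n,X):
    m=r.camera_model(n);K=np.array(m["camera_matrix"]);p=np.array(m["R"])@np.array(X)+np.array(m["t"])
    s=p[:2]/p[2];s=s*(1+m["k1"]*(s@s));return K[:2,:2]@s+K[:2,2]
def tri(a,b):
    c1,d1=ray("top",a);c2,d2=ray("side",b)
    k=np.linalg.lstsq(np.c_[d1,-d2],c2-c1,rcond=None)[0];p,q=c1+k[0]*d1,c2+k[1]*d2
    return (p+q)/2,np.linalg.norm(p-q)
E
python3 - <<'E'
from h import *
a=cv2.imread("pics/top0.png");b=cv2.imread("pics/side0.png")
f=lambda i,x,y,w,h:cv2.resize(i[y:y+h,x:x+w],(400,300),interpolation=cv2.INTER_CUBIC)
cv2.imwrite("pics/c0.png",np.vstack([np.hstack([f(a,330,160,80,60+15)[:300],f(a,187,165,80,75)]),np.hstack([f(b,290,220,80,60),f(b,270,130,80,60)])]))
hsv=cv2.cvtColor(a,cv2.COLOR_BGR2HSV)
for p in [(362,185),(370,200),(355,180),(222,195),(228,205),(217,210),(232,185),(240,200),(350,175)]: print(p,a[p[1],p[0]],hsv[p[1],p[0]])
E
```

```text
(362, 185) [12 28 54] [ 11 198  54]
(370, 200) [ 7 26 48] [ 14 218  48]
(355, 180) [27 37 56] [ 10 132  56]
(222, 195) [65 77 83] [20 55 83]
(228, 205) [124 142 140] [ 33  32 142]
(217, 210) [ 94 108 115] [ 20  47 115]
(232, 185) [79 91 97] [20 47 97]
(240, 200) [ 54  80 105] [ 15 124 105]
(350, 175) [72 72 73] [ 0  3 73]
```

View pics/c0.png

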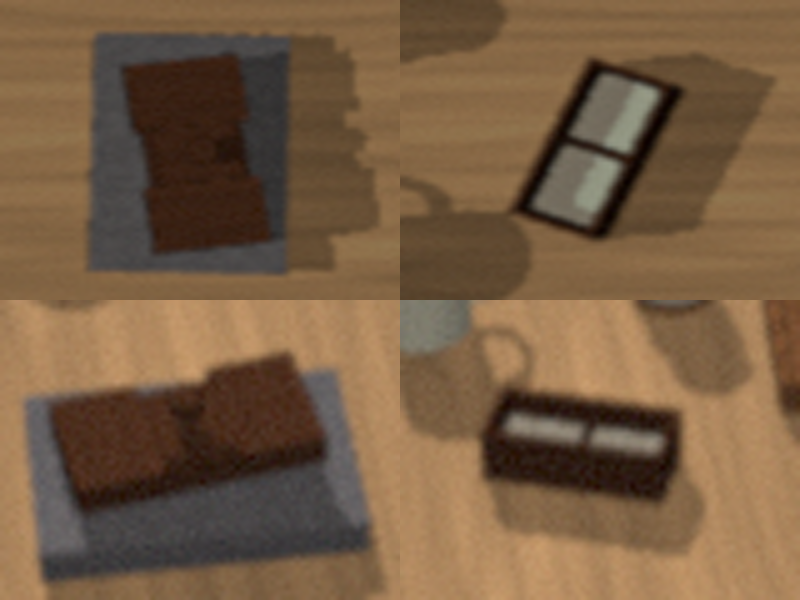

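The crop confirms it: walnut cover with scallops and knob (knob near pixel (375.5,197)) on the grey book, and the open box with decks (corners about (225,180) to (227,224)). Next I fit their outlines.

```bash
cat > fit.py <<'E'
from h import *
def rect(im,box,kind,s=6):
    x,y,w,h=box;c=cv2.resize(im[y:y+h,x:x+w],None,fx=s,fy=s,interpolation=cv2.INTER_CUBIC)
    H=cv2.cvtColor(c,cv2.COLOR_BGR2HSV)
    m=((H[...,2]<80)&(H[...,1]>(150 if kind=="cover" else 0))).astype(np.uint8)
    k=np.ones((7,7),np.uint8);m=cv2.morphologyEx(m,cv2.MORPH_OPEN,k)
    cs=cv2.findContours(m,cv2.RETR_EXTERNAL,cv2.CHAIN_APPROX_NONE)[0];C=max(cs,key=cv2.contourArea)
    H=cv2.convexHull(C);q=cv2.approxPolyN(H,4,ensure_convex=True).reshape(-1,2).astype(float)
    return (q+.5)/s-.5+[x,y]
def order(q): # TL TR BR BL
    i=np.argsort(q[:,1]);t=q[i[:2]];b=q[i[2:]];t=t[np.argsort(t[:,0])];b=b[np.argsort(b[:,0])]
    return np.array([t[0],t[1],b[1],b[0]])
def report(P,name):
    l=(P[0]+P[3])/2;rr=(P[1]+P[2])/2;c=P[:,:2].mean(0)
    v=(P[0]+P[1]-P[2]-P[3])/2
    print(name,"len",np.linalg.norm(v[:2]).round(4),"wid",np.linalg.norm((l-rr)[:2]).round(4),"c",c.round(4),"yaw",np.degrees(np.arctan2(v[1],v[0])).round(2),
     "yaws L,R",[np.degrees(np.arctan2(d[1],d[0])).round(1) for d in (P[0]-P[3],P[1]-P[2])])
E
python3 - <<'E'
from fit import *
a=cv2.imread("pics/top0.png")
q=order(rect(a,(338,165,60,70),"cover"));print(q.round(1).tolist())
report(np.array([onz("top",p,z) for p,z in zip(q,(.04,.063,.063,.04))]),"cover")
report(np.array([onz("top",p,.063) for p in q]),"cover z63")
q=order(rect(a,(200,172,52,62),"box"));print(q.round(1).tolist())
report(np.array([onz("top",p,z) for p,z in zip(q,(.045,0.,0.,.045))]),"box")
report(np.array([onz("top",p,.045) for p in q]),"box z45")
# knob
for k in [(375.5,197)]: print("knob at z79",onz("top",k,.079))
E
```

```text
[[354.6, 176.4], [376.6, 173.9], [383.2, 219.1], [361.2, 222.2]]
cover len 0.1506 wid 0.0694 c [ 0.5166 -0.2417] yaw 6.54 yaws L,R [np.float64(6.6), np.float64(6.5)]
cover z63 len 0.1492 wid 0.0718 c [ 0.5157 -0.2405] yaw 6.54 yaws L,R [np.float64(6.6), np.float64(6.5)]
[[224.6, 178.6], [244.2, 186.6], [228.1, 225.6], [208.4, 217.6]]
box len 0.1417 wid 0.0605 c [0.5153 0.2326] yaw -23.04 yaws L,R [np.float64(-23.0), np.float64(-23.1)]
box z45 len 0.1391 wid 0.071 c [0.5138 0.2275] yaw -23.04 yaws L,R [np.float64(-23.0), np.float64(-23.1)]
knob at z79 [ 0.51661458 -0.25951816  0.079     ]
```

```bash
cat > go.py <<'E'
import sys
from h import *
from scipy.spatial.transform import Rotation as Ro
def go(x,y,z,yaw):  # yaw of tool y axis, deg (tool pointing down)
    o=r.get_obs();R=Ro.from_quat(o["eef_rot"]);Y=np.radians(yaw)
    ty=np.array([np.cos(Y),np.sin(Y),0]);tz=np.array([0,0,-1.]);tx=np.cross(ty,tz)
    T=Ro.from_matrix(np.c_[tx,ty,tz])
    print("turn",(R.inv()*T).as_rotvec(degrees=True).round(2),"shift",R.inv().apply(np.array([x,y,z])-o["eef_pos"]).round(4))
E
python3 - <<'E'
from go import *
T=[(354.6,176.4),(376.6,173.9),(383.2,219.1),(361.2,222.2)];S=[(348,230.6),(355,247.4),(306,258),(300.4,240.6)]
for a,b in zip(T,S): p,e=tri(a,b);print(p.round(4),e.round(4))
go(.516,-.241,.245,96.5); go(.516,-.241,.13,96.5)
E
```

```text
[ 0.5892 -0.1969  0.057 ] 0.0036
[ 0.596  -0.2691  0.0568] 0.004
[ 0.4466 -0.2854  0.0572] 0.0012
[ 0.4387 -0.2139  0.058 ] 0.0024
turn [-5.000e-02 -2.000e-02 -2.866e+01] shift [-5.688e-01 -5.533e-01  3.000e-04]
turn [-5.000e-02 -2.000e-02 -2.866e+01] shift [-0.5688 -0.5532  0.1153]
```

Call:
{"fn": "jog_arm", "kwargs": {
  "steps": [
    [0, 0, -28.6, -0.569, -0.552, 0, 100],
    [0, 0, -28.6, -0.569, -0.552, 0, 100],
    [0, 0, -28.6, -0.569, -0.552, 0, 100],
    [0, 0, -28.6, -0.569, -0.552, 0, 100],
    [0, 0, -28.6, -0.569, -0.552, 0, 100],
    [0, 0, -28.6, -0.569, -0.552, 0, 100],
    [0, 0, -28.6, -0.569, -0.552, 0, 100],
    [0, 0, -28.6, -0.569, -0.552, 0, 100],
    [0, 0, -28.6, -0.569, -0.552, 0, 100],
    [0, 0, -28.6, -0.569, -0.552, 0, 100],
    [0, 0, -28.6, -0.569, -0.552, 0, 100],
    [0, 0, -28.6, -0.569, -0.552, 0, 100]
  ]
}}

```text
t: 1.3
eef_pos: [0.4338, -0.0517, 0.2453]
eef_rot: [-0.056, 0.998, 0.0, 0.0]
ft_force: [1.1, 1.5, 0.1]
grip_width: 0.0853
grip_force: 0.0
```

```bash
python3 - <<'E'
from go import *
print(r.get_obs()["eef_pos"]);go(.517,-.241,.14,96.5)
E
```

```text
[ 0.43377612 -0.0517077   0.24530042]
turn [ 0.    0.   -0.09] shift [-0.0616 -0.1974  0.1053]
```

Call:
{"fn": "jog_arm", "kwargs": {
  "steps": [
    [0, 0, 0, -0.0616, -0.1974, 0.02, 100],
    [0, 0, 0, -0.0616, -0.1974, 0.04, 100],
    [0, 0, 0, -0.0616, -0.1974, 0.07, 100],
    [0, 0, 0, -0.0616, -0.1974, 0.09, 100],
    [0, 0, 0, -0.0616, -0.1974, 0.105, 100],
    [0, 0, 0, -0.0616, -0.1974, 0.105, 100],
    [0, 0, 0, -0.0616, -0.1974, 0.105, 100],
    [0, 0, 0, -0.0616, -0.1974, 0.105, 100]
  ]
}}

```text
t: 2.1
eef_pos: [0.517, -0.2382, 0.1414]
eef_rot: [-0.056, 0.998, -0.0, 0.0]
ft_force: [1.1, 0.0, -0.1]
grip_width: 0.0852
grip_force: 0.0
```

```bash
python3 - <<'E'
from go import *
b=r.camera("side")[:,:,::-1];a=r.camera("top")[:,:,::-1]
cv2.imwrite("pics/s1.png",np.hstack([cv2.resize(b[190:280,270:390],(400,300),interpolation=cv2.INTER_CUBIC),cv2.resize(a[150:240,310:430],(400,300),interpolation=cv2.INTER_CUBIC)]))
go(.517,-.241,.14,96.5);go(.517,-.241,.04,96.5);
E
```

```text
turn [-0.07  0.09 -0.01] shift [ 0.0005 -0.0028  0.0017]
turn [-0.07  0.09 -0.01] shift [ 0.0007 -0.0027  0.1017]
```

View pics/s1.png

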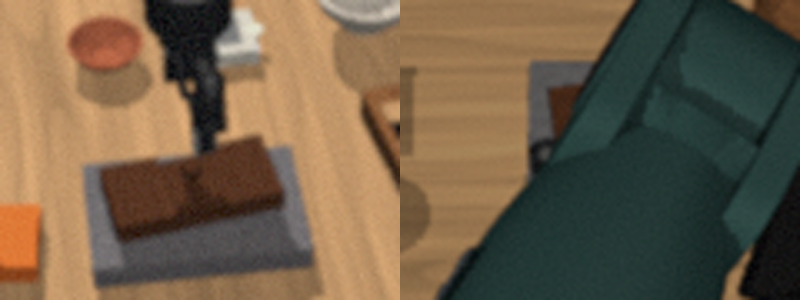

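The side view shows the fingers above the cover's middle: fingertips near (331,233), knob near (328,244). I'll descend in stages.

Call:
{"fn": "jog_arm", "kwargs": {
  "steps": [
    [0, 0, 0, 0, -0.002, 0.02, 100],
    [0, 0, 0, 0, -0.002, 0.035, 100],
    [0, 0, 0, 0, -0.002, 0.05, 100],
    [0, 0, 0, 0, -0.002, 0.058, 100],
    [0, 0, 0, 0, -0.002, 0.066, 100],
    [0, 0, 0, 0, -0.002, 0.066, 100]
  ]
}}

```text
t: 2.8
eef_pos: [0.517, -0.2404, 0.0741]
eef_rot: [-0.056, 0.998, 0.0, -0.0]
ft_force: [0.4, 0.0, -0.0]
grip_width: 0.0854
grip_force: 0.0
```

```bash
python3 - <<'E'
from go import *
b=r.camera("side")[:,:,::-1]
cv2.imwrite("pics/s2.png",cv2.resize(b[200:275,280:380],(800,600),interpolation=cv2.INTER_CUBIC))
go(.517,-.241,.04,96.5);print(r.get_obs()["ft_force"])
for X in [(.517,-.241,.079),(.517,-.273,.046),(.517,-.198,.06)]:print(proj("side",X).round(1))
E
```

```text
turn [-0.01  0.01 -0.05] shift [ 0.0002 -0.0004  0.0346]
[0.16196639 0.72162233 0.95212739]
[326.8 239.1]
[328.6 254.3]
[324.5 233.2]
```

View pics/s2.png

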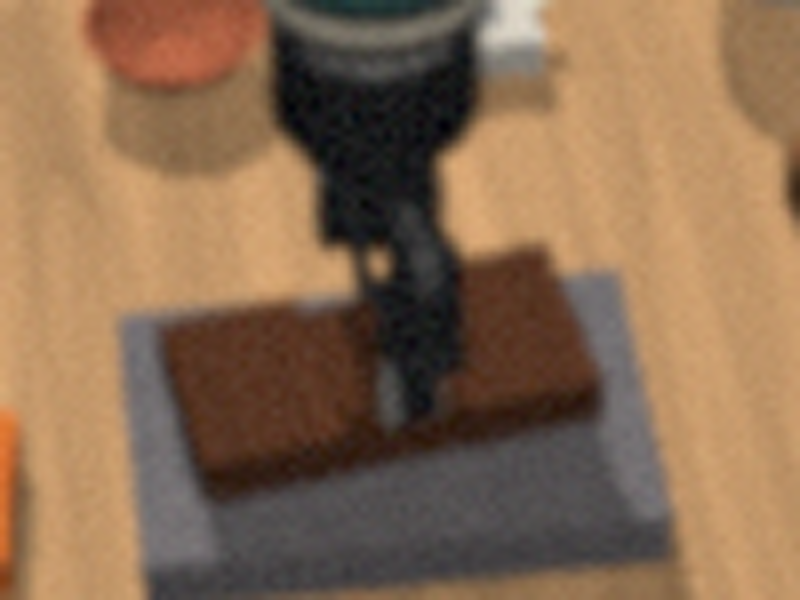

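The near finger (331,250) is centred on the near long edge of the cover (midpoint about (330.5,253)), in line with the scallop. Continue down.

Call:
{"fn": "jog_arm", "kwargs": {
  "steps": [
    [0, 0, 0, 0, 0, 0.008, 100],
    [0, 0, 0, 0, 0, 0.016, 100],
    [0, 0, 0, 0, 0, 0.024, 100],
    [0, 0, 0, 0, 0, 0.03, 100],
    [0, 0, 0, 0, 0, 0.034, 100],
    [0, 0, 0, 0, 0, 0.034, 100]
  ]
}}

```text
t: 3.45
eef_pos: [0.5169, -0.2406, 0.0397]
eef_rot: [-0.056, 0.998, 0.0, -0.0]
ft_force: [-0.2, 0.8, 0.4]
grip_width: 0.0853
grip_force: 0.0
```

Call:
{"fn": "jog_arm", "kwargs": {
  "steps": [
    [0, 0, 0, 0, 0, 0, 85],
    [0, 0, 0, 0, 0, 0, 78],
    [0, 0, 0, 0, 0, 0, 72],
    [0, 0, 0, 0, 0, 0, 66],
    [0, 0, 0, 0, 0, 0, 60],
    [0, 0, 0, 0, 0, 0, 50],
    [0, 0, 0, 0, 0, 0, 50],
    [0, 0, 0, 0, 0, 0, 50]
  ],
  "grip_force": 50
}}

```text
t: 4.25
eef_pos: [0.5174, -0.2411, 0.041]
eef_rot: [-0.056, 0.998, -0.001, 0.0]
ft_force: [-0.8, -1.3, 5.8]
grip_width: 0.0631
grip_force: 56.2
```

Held at 63 mm opening, which matches the 64 mm board. Lift.

Call:
{"fn": "jog_arm", "kwargs": {
  "steps": [
    [0, 0, 0, 0, 0, -0.004, 50],
    [0, 0, 0, 0, 0, -0.01, 50],
    [0, 0, 0, 0, 0, -0.02, 50],
    [0, 0, 0, 0, 0, -0.035, 50],
    [0, 0, 0, 0, 0, -0.055, 50],
    [0, 0, 0, 0, 0, -0.08, 50],
    [0, 0, 0, 0, 0, -0.105, 50],
    [0, 0, 0, 0, 0, -0.125, 50],
    [0, 0, 0, 0, 0, -0.14, 50],
    [0, 0, 0, 0, 0, -0.14, 50],
    [0, 0, 0, 0, 0, -0.14, 50]
  ]
}}

```text
t: 5.35
eef_pos: [0.5171, -0.2407, 0.1803]
eef_rot: [-0.056, 0.998, -0.0, 0.0]
ft_force: [0.1, 0.1, -3.0]
grip_width: 0.0632
grip_force: 55.6
```

```bash
python3 - <<'E'
from go import *
b=r.camera("side")[:,:,::-1]
cv2.imwrite("pics/s3.png",cv2.resize(b[140:240,280:400],(720,600),interpolation=cv2.INTER_CUBIC))
o=r.get_obs();print(o["eef_pos"],o["ft_force"],o["wrist_torque"],o["grip_width"])
go(.5153,.2326,.18,67.0)
E
```

```text
[ 0.51683698 -0.24050037  0.17978383] [ 0.35920742  0.91454639 -3.43608901] [-0.04301246 -0.04391555  0.0503409 ] 0.06277909540057425
turn [ 2.000e-02 -4.000e-02  2.944e+01] shift [-0.0515  0.4703 -0.    ]
```

View pics/s3.png

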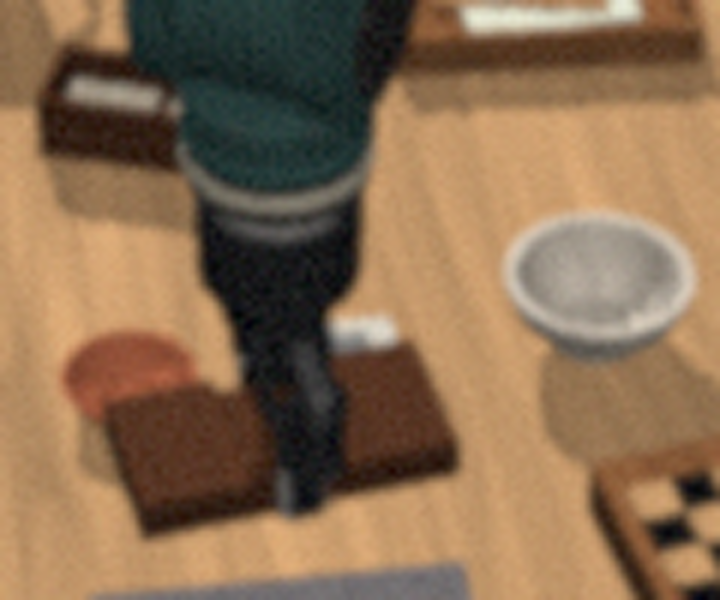

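The lids hang level and together. The front lower corners are at (304.2,229.2) and (356.2,218.3). I use them to find the offset along the length.

```bash
python3 - <<'E'
from go import *
o=r.get_obs();R=Ro.from_quat(o["eef_rot"])
# plate near corners from picture too: (130,500),(447,440)
for z,u,v in ((.179,(304.2,229.2),(356.2,218.3)),(.202,(303.2,225.2),(355,214.2))):
    p,q=onz("side",u,z),onz("side",v,z);d=q-p
    print(p.round(4),q.round(4),"len",np.linalg.norm(d).round(4),"yaw",np.degrees(np.arctan2(d[1],d[0])).round(2),"mid in tool",R.inv().apply((p+q)/2-o["eef_pos"]).round(4))
E
```

```text
[ 0.4467 -0.2853  0.179 ] [ 0.598  -0.2684  0.179 ] len 0.1522 yaw 6.38 mid in tool [-0.0014 -0.0368  0.0008]
[ 0.444 -0.292  0.202] [ 0.5926 -0.2745  0.202 ] len 0.1496 yaw 6.7 mid in tool [ 0.0034 -0.0427 -0.0222]
```

Call:
{"fn": "jog_arm", "kwargs": {
  "steps": [
    [0, 0, 8, -0.02, 0.03, 0, 50],
    [0, 0, 16, -0.03, 0.07, 0, 50],
    [0, 0, 22, -0.04, 0.115, 0, 50],
    [0, 0, 26, -0.05, 0.16, 0, 50],
    [0, 0, 29.4, -0.0515, 0.205, 0, 50],
    [0, 0, 29.4, -0.0515, 0.25, 0, 50],
    [0, 0, 29.4, -0.0515, 0.295, 0, 50],
    [0, 0, 29.4, -0.0515, 0.34, 0, 50],
    [0, 0, 29.4, -0.0515, 0.385, 0, 50],
    [0, 0, 29.4, -0.0515, 0.42, 0, 50],
    [0, 0, 29.4, -0.0515, 0.44, 0, 50],
    [0, 0, 29.4, -0.0515, 0.45, 0, 50]
  ]
}}

```text
t: 6.6
eef_pos: [0.517, 0.2138, 0.1794]
eef_rot: [0.198, 0.98, -0.0, -0.001]
ft_force: [-0.2, -0.8, -2.5]
grip_width: 0.0632
grip_force: 55.9
```

```bash
python3 - <<'E'
from go import *
o=r.get_obs();print(o["eef_pos"],o["grip_width"])
go(.5153,.2326,.18,67.0)
E
```

```text
[0.51700797 0.21379223 0.17939285] 0.06320373007774673
turn [-0.05 -0.08  0.15] shift [ 0.0089  0.0167 -0.0006]
```

Call:
{"fn": "jog_arm", "kwargs": {
  "steps": [
    [0, 0, 0, 0.004, 0.01, 0.005, 50],
    [0, 0, 0, 0.009, 0.0167, 0.02, 50],
    [0, 0, 0, 0.009, 0.0167, 0.045, 50],
    [0, 0, 0, 0.009, 0.0167, 0.065, 50],
    [0, 0, 0, 0.009, 0.0167, 0.085, 50],
    [0, 0, 0, 0.009, 0.0167, 0.094, 50],
    [0, 0, 0, 0.009, 0.0167, 0.094, 50],
    [0, 0, 0, 0.009, 0.0167, 0.094, 50]
  ]
}}

```text
t: 7.4
eef_pos: [0.5165, 0.2309, 0.0868]
eef_rot: [0.199, 0.98, 0.0, 0.0]
ft_force: [-0.6, 0.6, -3.6]
grip_width: 0.0633
grip_force: 55.8
```

```bash
python3 - <<'E'
from go import *
b=r.camera("side")[:,:,::-1];a=r.camera("top")[:,:,::-1]
f=lambda i,x,y:cv2.resize(i[y:y+50,x:x+66],(792,600),interpolation=cv2.INTER_CUBIC)
cv2.imwrite("pics/s4.png",f(b,275,130)); cv2.imwrite("pics/t4.png",a)
o=r.get_obs();print(o["eef_pos"],o["ft_force"],o["grip_width"])
go(.5153,.2326,.085,67.0)
E
```

```text
[0.51666236 0.23112355 0.08722539] [ 0.03703694  0.70748334 -2.51493969] 0.06310209322728665
turn [0.05 0.06 0.02] shift [0.0018 0.0008 0.0022]
```

View pics/s4.png

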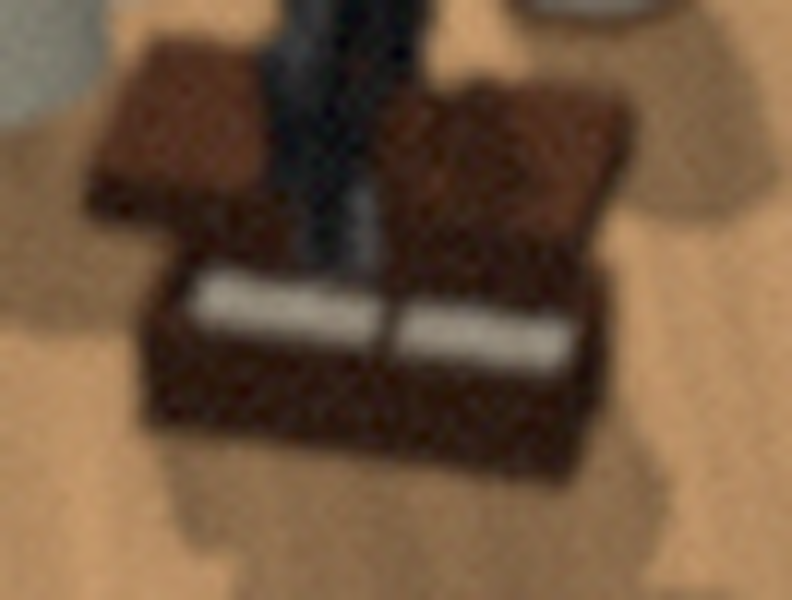

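The lids are just over and behind the box. Box front lower corners are about (287.5,165.6) and (322.5,170.5), and the cover's front-left lower corner is about (282.7,147.9).

```bash
python3 - <<'E'
from go import *
px=lambda x,y:(275+(x+.5)/12-.5,130+(y+.5)/12-.5)
p,q=onz("side",px(148,430),0),onz("side",px(570,488),0);d=q-p;L=np.linalg.norm(d);d/=L;n=np.array([-d[1],d[0],0])
print("box len",L.round(4),"yaw",np.degrees(np.arctan2(d[1],d[0])).round(2),"centre",((p+q)/2+.03*n).round(4))
o=r.get_obs();R=Ro.from_quat(o["eef_rot"]);P=o["eef_pos"]
c=onz("side",px(90,213),P[2]-.0005);print("cover corner in tool",R.inv().apply(c-P).round(4),"(ideal +.0775,-.0375)")
# predicted pixels with board centred at the TCP / box estimates
B=lambda cx,cy,yaw,x,y,z:(cx+np.cos(np.radians(yaw))*x-np.sin(np.radians(yaw))*y,cy+np.sin(np.radians(yaw))*x+np.cos(np.radians(yaw))*y,z)
b=r.camera("side")[130:180,275:341,::-1]
H=cv2.cvtColor(cv2.resize(b,None,fx=12,fy=12,interpolation=cv2.INTER_CUBIC),cv2.COLOR_BGR2HSV)
m=(H[...,2]<85)
for y in (340,360,380,400): xs=np.where(m[y])[0];print("row",y,xs.min(),xs.max())
for x in (200,300,400,500,550): ys=np.where(m[300:,x])[0];print("col",x,300+ys.max())
for s,(cx,cy,yw) in {"top est":(.5153,.2326,-23.04)}.items():
  for X in [(-.07,-.03,0),(.07,-.03,0),(-.07,-.03,.045),(.07,.03,.0)]:
    u=proj("side",B(cx,cy,yw,*X));print(s,X,((u-[275,130]+.5)*12-.5).round(0))
E
```

```text
box len 0.1361 yaw -22.57 centre [0.5182 0.2328 0.    ]
cover corner in tool [ 0.0783 -0.0338  0.0004] (ideal +.0775,-.0375)
row 340 139 607
row 360 142 606
row 380 144 605
row 400 147 603
col 200 434
col 300 448
col 400 462
col 500 477
col 550 485
top est (-0.07, -0.03, 0) [133. 429.]
top est (0.07, -0.03, 0) [566. 491.]
top est (-0.07, -0.03, 0.045) [124. 315.]
top est (0.07, 0.03, 0.0) [611. 374.]
```

Call:
{"fn": "jog_arm", "kwargs": {
  "steps": [
    [0, 0, 0, 0, 0.0008, 0.01, 50],
    [0, 0, 0, 0, 0.0008, 0.02, 50],
    [0, 0, 0, 0, 0.0008, 0.024, 50],
    [0, 0, 0, 0, 0.0008, 0.027, 50],
    [0, 0, 0, 0, 0.0008, 0.029, 50],
    [0, 0, 0, 0, 0.0008, 0.031, 50],
    [0, 0, 0, 0, 0.0008, 0.031, 50]
  ]
}}

```text
t: 8.25
eef_pos: [0.5163, 0.2318, 0.0552]
eef_rot: [0.199, 0.98, -0.0, -0.0]
ft_force: [-0.1, 0.2, -2.4]
grip_width: 0.0633
grip_force: 56.0
```

No contact force, and the spigot is already about 4 mm inside. Continue until it seats.

Call:
{"fn": "jog_arm", "kwargs": {
  "steps": [
    [0, 0, 0, 0, 0, 0.001, 50],
    [0, 0, 0, 0, 0, 0.002, 50],
    [0, 0, 0, 0, 0, 0.003, 50],
    [0, 0, 0, 0, 0, 0.004, 50],
    [0, 0, 0, 0, 0, 0.004, 50]
  ]
}}

```text
t: 8.75
eef_pos: [0.5165, 0.2319, 0.052]
eef_rot: [0.199, 0.98, 0.0, 0.0]
ft_force: [-3.9, -1.7, 10.1]
grip_width: 0.0633
grip_force: 57.3
```

Call:
{"fn": "jog_arm", "kwargs": {
  "steps": [
    [0, 0, 0, 0, 0, 0.001, 50],
    [0, 0, 0, 0, 0, 0.0015, 50],
    [0, 0, 0, 0, 0, 0.0015, 50]
  ]
}}

```text
t: 9.05
eef_pos: [0.5165, 0.2319, 0.052]
eef_rot: [0.199, 0.98, 0.0, 0.001]
ft_force: [-11.7, -2.1, 34.7]
grip_width: 0.0632
grip_force: 60.4
```

```bash
python3 - <<'E'
from go import *
b=r.camera("side")[:,:,::-1]
cv2.imwrite("pics/s5.png",cv2.resize(b[130:180,275:341],(792,600),interpolation=cv2.INTER_CUBIC))
o=r.get_obs();print(o["eef_pos"],o["ft_force"],o["wrist_torque"])
E
```

```text
[0.51647388 0.23188172 0.05196177] [-11.44862051  -2.3499544   33.2853709 ] [-1.20519107  2.47241003 -0.0949472 ]
```

View pics/s5.png

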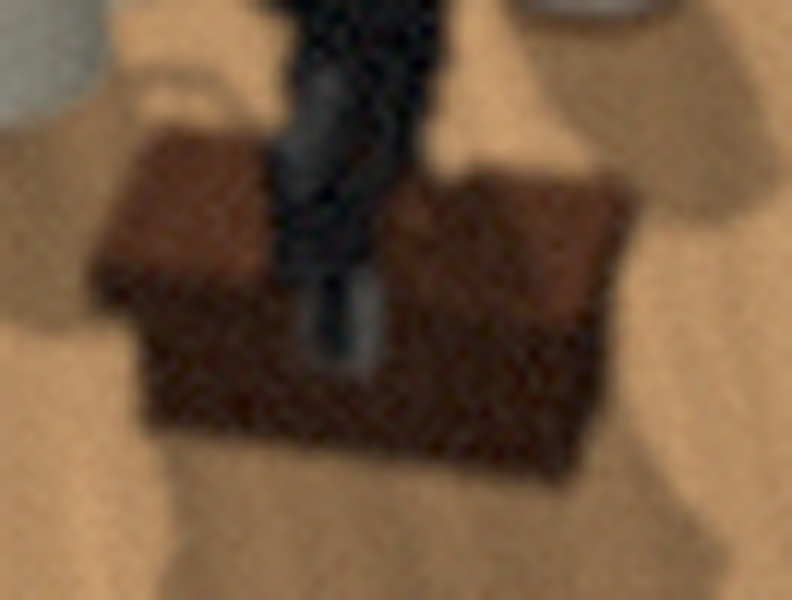

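Hard stop at TCP z = 0.052, exactly the predicted seated height (pick offset 0.015 + 0.037), and the picture shows the tray down on the rim. Relax the push, then open.

Call:
{"fn": "jog_arm", "kwargs": {
  "steps": [
    [0, 0, 0, 0, 0, -0.0015, 50],
    [0, 0, 0, 0, 0, -0.002, 50],
    [0, 0, 0, 0, 0, -0.002, 50]
  ]
}}

```text
t: 9.4
eef_pos: [0.5165, 0.2319, 0.0521]
eef_rot: [0.199, 0.98, 0.0, 0.0]
ft_force: [-1.2, 0.6, 5.3]
grip_width: 0.0631
grip_force: 57.1
```

Call:
{"fn": "jog_arm", "kwargs": {
  "steps": [
    [0, 0, 0, 0, 0, 0, 78],
    [0, 0, 0, 0, 0, 0, 85],
    [0, 0, 0, 0, 0, 0, 92],
    [0, 0, 0, 0, 0, 0, 100],
    [0, 0, 0, 0, 0, 0, 100],
    [0, 0, 0, 0, 0, 0, 100]
  ]
}}

```text
t: 10.0
eef_pos: [0.5164, 0.2318, 0.0518]
eef_rot: [0.199, 0.98, -0.0, 0.0]
ft_force: [0.7, 0.6, 0.2]
grip_width: 0.0855
grip_force: 0.0
```

Call:
{"fn": "jog_arm", "kwargs": {
  "steps": [
    [0, 0, 0, 0, 0, -0.005, 100],
    [0, 0, 0, 0, 0, -0.012, 100],
    [0, 0, 0, 0, 0, -0.02, 100],
    [0, 0, 0, 0, 0, -0.03, 100],
    [0, 0, 0, 0, 0, -0.0385, 100],
    [0, 0, 0, 0, 0, -0.0385, 100],
    [0, 0, 0, 0, 0, -0.0385, 100]
  ]
}}

```text
t: 10.7
eef_pos: [0.5165, 0.2318, 0.0905]
eef_rot: [0.199, 0.98, 0.0, 0.0]
ft_force: [0.8, 0.3, 0.5]
grip_width: 0.0853
grip_force: 0.0
```

```bash
python3 - <<'E'
from go import *
b=r.camera("side")[:,:,::-1]
cv2.imwrite("pics/s6.png",cv2.resize(b[120:180,270:350],(800,600),interpolation=cv2.INTER_CUBIC))
o=r.get_obs();print(o["eef_pos"],o["ft_force"],o["eef_rot"])
k=o["eef_pos"].copy();k[2]=.090;print((proj("side",k)-[270,120])*10)
E
```

```text
[0.51630035 0.2318192  0.09020782] [ 0.1557326   0.11156512 -0.1817068 ] [ 1.99034665e-01  9.79992448e-01 -3.72936176e-05 -5.43573532e-05]
[350.14135552 238.1806095 ]
```

View pics/s6.png

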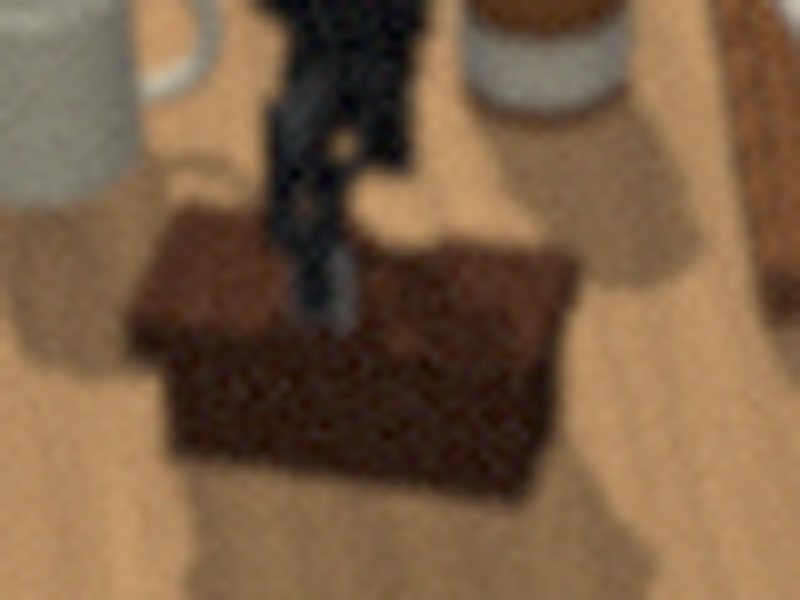

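The lids sit level and seated on the box, with the fingers just above the plate straddling the knob (about (306,143)). Close on the knob.

Call:
{"fn": "jog_arm", "kwargs": {
  "steps": [
    [0, 0, 0, 0, 0, 0, 80],
    [0, 0, 0, 0, 0, 0, 65],
    [0, 0, 0, 0, 0, 0, 50],
    [0, 0, 0, 0, 0, 0, 40],
    [0, 0, 0, 0, 0, 0, 32],
    [0, 0, 0, 0, 0, 0, 26],
    [0, 0, 0, 0, 0, 0, 20],
    [0, 0, 0, 0, 0, 0, 10],
    [0, 0, 0, 0, 0, 0, 5],
    [0, 0, 0, 0, 0, 0, 5],
    [0, 0, 0, 0, 0, 0, 5],
    [0, 0, 0, 0, 0, 0, 5]
  ],
  "grip_force": 40
}}

```text
t: 11.95
eef_pos: [0.5164, 0.2318, 0.0904]
eef_rot: [0.199, 0.98, -0.0, 0.0]
ft_force: [-2.6, -1.3, 5.2]
grip_width: 0.0201
grip_force: 38.9
```

Opening 20 mm, so the fingers are on the head (the neck would read 14). Lift slowly, straight up.

Call:
{"fn": "jog_arm", "kwargs": {
  "steps": [
    [0, 0, 0, 0, 0, -0.002, 5],
    [0, 0, 0, 0, 0, -0.004, 5],
    [0, 0, 0, 0, 0, -0.007, 5],
    [0, 0, 0, 0, 0, -0.01, 5],
    [0, 0, 0, 0, 0, -0.014, 5],
    [0, 0, 0, 0, 0, -0.018, 5],
    [0, 0, 0, 0, 0, -0.023, 5],
    [0, 0, 0, 0, 0, -0.03, 5],
    [0, 0, 0, 0, 0, -0.04, 5],
    [0, 0, 0, 0, 0, -0.05, 5],
    [0, 0, 0, 0, 0, -0.06, 5],
    [0, 0, 0, 0, 0, -0.07, 5]
  ]
}}

```text
t: 13.15
eef_pos: [0.5165, 0.2319, 0.1614]
eef_rot: [0.199, 0.98, 0.0, 0.0]
ft_force: [-0.2, 0.5, -0.8]
grip_width: 0.0202
grip_force: 39.1
```

Call:
{"fn": "jog_arm", "kwargs": {
  "steps": [
    [0, 0, 0, 0, 0, -0.01, 5],
    [0, 0, 0, 0, 0, -0.018, 5],
    [0, 0, 0, 0, 0, -0.024, 5],
    [0, 0, 0, 0, 0, -0.028, 5],
    [0, 0, 0, 0, 0, -0.03, 5],
    [0, 0, 0, 0, 0, -0.03, 5],
    [0, 0, 0, 0, 0, -0.03, 5],
    [0, 0, 0, 0, 0, -0.03, 5],
    [0, 0, 0, 0, 0, -0.03, 5]
  ]
}}

```text
t: 14.05
eef_pos: [0.5163, 0.2318, 0.1901]
eef_rot: [0.199, 0.98, -0.0, -0.0]
ft_force: [-0.3, -0.0, -0.9]
grip_width: 0.0201
grip_force: 39.1
```

```bash
python3 - <<'E'
from go import *
b=r.camera("side")[:,:,::-1]
cv2.imwrite("pics/s7.png",cv2.resize(b[95:185,260:380],(800,600),interpolation=cv2.INTER_CUBIC))
o=r.get_obs();print(o["eef_pos"],o["ft_force"],o["grip_width"],o["eef_rot"],o["dq"].round(4))
E
```

```text
[0.51630879 0.23183382 0.1901664 ] [ 0.09355136 -0.00398097 -0.93743869] 0.01991590815722811 [ 1.99038741e-01  9.79991609e-01 -8.59294613e-05 -1.34334780e-04] [ 0.0019 -0.0011  0.0015 -0.     -0.0018  0.0024]
```

View pics/s7.png

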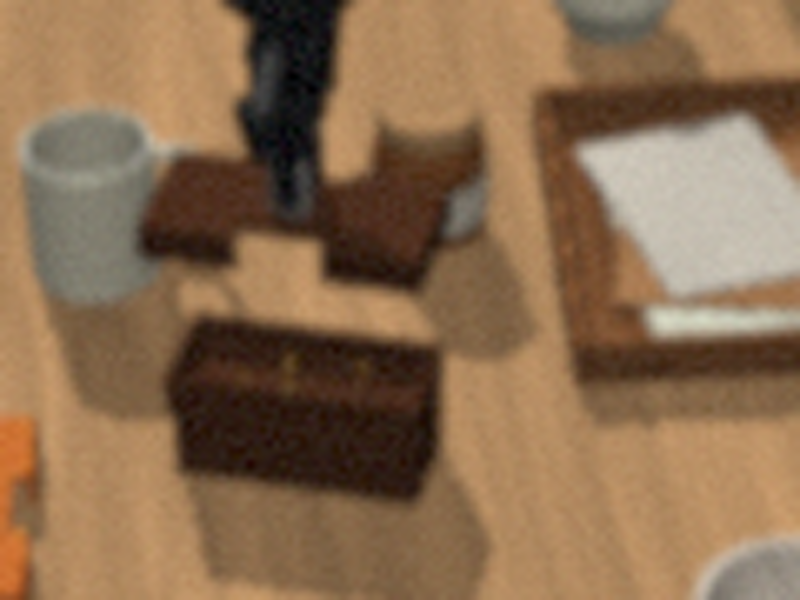

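The picture shows the cover level at about (304,128), straight above the board. The board sits flush on the box, with its pegs showing near (304,149), and the box has not moved. The measured weight is 0.94 N (cover only), and the rise is 100 mm. Handing in.

```bash
python3 -c "
from rig import r
print(r.close_job())"
```

```text
the job is handed in; nothing more can be done
None
```

The job is handed in: the board is seated in the card box, and the gripper is holding the cover still and level, about 10 cm above where it sat (14 s on the clock).

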